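# Drift a shuttle carriage into line and lock it with its transport pin

### The arm

A 6-joint arm with a two-finger parallel gripper is mounted at the origin on a cart in front of the work surface, level with it; the furniture and walls round the work are solid. World frame = base frame: x ahead of the robot, y to its left, z up, the work surface at z = 0. Lengths are in m, angles in degrees, forces in N, time in s.
With the tool pointing down it reaches from about 0.4 to 0.825 m from the base axis. Payload 7 kg.
Tool frame: the origin (TCP) lies midway between the tips of the shut fingers; the grasp point (between the pads) lies 19 mm behind it; z points along the fingers, y is the line along which they close (so a half turn about z gives the same grasp; the last joint's range is limited). The gripper opens to 85 mm and grips with 20 to 120 N. Pads are 22 mm wide; open, the fingers measure 114 mm over their backs; the gripper's body (76 mm by 85 mm) begins 54 mm behind the grasp point. The pads swing forward as they close: fully open they stand 13 mm farther back than shut.
Start: joints at [91.564, 20.546, 0.682, 0, -70.136, -16.507], TCP at [0.174, 0.652, 0.231] pointing down, gripper open.
Joint ranges: [-176.03, 176.03], [-82.01, 121.73], [-58.28, 71.71], [-173.87, 95.51], [-174.79, -0.11], [-173.66, 173.66]. Speed limits (degrees/s): [136.94, 136.94, 172.46, 180, 180, 180].

### API

Orientations are given as [roll, pitch, yaw] about the fixed x, y, z axes, in that order (R = Rz(yaw) Ry(pitch) Rx(roll)).
In Python, from plant import monitor, viewer, arm gives the robot as it stands.
- The arm moves only by the tool apply_moves, never from a script. Its argument "rows" is a list of rows, each a list of 7 numbers: the shift along the tool's x, y, z in m, then the turn, a rotation vector about the tool's x, y, z in degrees, then the finger opening in m, from 0 to 0.0854. A call has 1 to 20 rows; each row shifts and turns the commanded pose from where the row before left it, along the tool's axes as they then stand; what a row does not reach is not made up. A row lasts 1/8 s, in which the tool goes at most 62.5 mm and 10.7 degrees, less where a joint would pass 70% of its speed; a pose out of reach is approached as far as the arm can. A call with a gripper value outside its range is refused whole. The fingers move at their own pace and stop on an object; "grip_force" is the grip in N (left out, the last holds). Time passes only in rows, so rows that do not move let the fingers close. It gives the time, the measured TCP pose, the force, the opening and the grip force at its end, in the units of the state.
- monitor.get_obs(): the state, without advancing time (a new reading comes with each control period).
- viewer.get_image(name): name is "scene" or "side" or "wrist"; returns a dict with "frame" (400x640x3 uint8, red, green, blue), "depth" (400x640 float32, m along the optical axis (not along the pixel's ray), 0 where there is no reading), "camera_matrix" (3x3 intrinsics, pixels), "R" (3x3) and "t" (3): a world point X has camera coordinates R X + t. Camera axes: x right, y down, z forward; pixel columns grow to the right and rows downward; lengths in m; the calibration is good to about 2 mm. The wrist camera is an equidistant fisheye: a pixel r from the principal point sees the ray r / f radians off the axis. A picture is of the moment at which its call begins.
- arm.job_done(): hands the job in; it is judged then, once.
Trained networks look in a picture, given as the dict that the camera call returned (one of the last four; its "shot" number tells which), for a name from the list of things; names that differ only in an ending like _2 or _b are one class to them, and where a whole thing is asked for, a point or a joint stands for the part that bears it (a point fixed in the world has none). Each returns a list of dicts, best first, with "confidence" (0 to 1); they miss things now and then, are a little off and sometimes report something else, mostly with a low value. They report only what shows in the picture. A call takes as long as a camera call.
- viewer.trace(picture, thing): "region" (400x640 bool, what is visible of it) and "point" ([column, row] in pixels, amid what is visible of it).
- viewer.mark_of(picture, thing): "point" ([column, row] in pixels: a listed point, or the origin of a listed thing).
The state is a dict: "time": time; "joint_pos": joint angles; "dq": joint speeds; "joint_torque": joint torques, N m; "tool_pos": TCP position; "tcp_rot": TCP orientation; "contact_force": force on the tool from outside, world axes, zero at the start; "ft_torque": the same for the moment, N m; "width": finger opening in m; "grasp_force": force on a finger pad.
Only numpy, scipy, OpenCV 4.12 (cv2) and the standard library are available. Lean on these libraries where they do the work, as an engineer would, in place of code of your own. Each camera call takes 0.05 s, during which the arm holds its last target. There are 200 camera calls.

### The job

Lock the blue shuttle carriage of the bench dock for transport: take the tapered steel pin with the orange grip out of the yellow rack, feel its point past the dock's top plate into the hole of the carriage tongue below, which stands off to one side, and drift the tongue into line until the pin is fully home, upright with its collar flush on the dock. Work gently: where the pin lands on metal, ease off and feel to the other side rather than forcing it. Leave the pin standing there and do not disturb the other things on the bench.

Things in the scene. Friction and masses are not known exactly. Their poses are not given: they have to be found in the camera images.
- pin_grip (a point): Centre of the orange square grip of the loose tapered pin: 20 x 20 x 52 mm, long axis z up, flat sides facing the point's x and y. The pin is 111 mm long, about 0.12 kg; this centre lies 85 mm above its point and 32 mm above the underside of its collar. It starts upright, hanging by its collar in the yellow rack.
- pin_collar (a point): Centre of the underside of the pin's steel collar (34 mm diameter, 6 mm thick), z up the pin. Below it the pin is round and 14 mm thick for 23 mm, then tapers over 15 mm to 6.4 mm and over the last 15 mm to a flat 5 mm point. It and the dock should not be loaded by more than about 25 N.
- pin_tip (a point): The pin's pointed lower end, on its axis, 53 mm below the underside of the collar.
- holder: Yellow open tube rack, 64 x 62 x 88 mm, fixed, origin at the centre of its underside. The pin hangs loosely in one of its 28 x 24 mm openings, collar underside at 86 mm height; lift it straight up by 60 mm or more to clear the rack.
- dock: Aluminium clevis on a grey foot, screwed to the bench, z up; origin under the hole's axis at bench height. The blue carriage, which bears a green tip box, slides on it along y by 7 mm either way from the middle; it stands on the -y side, reaching 210 mm from the hole and 80 mm high. Beside it (95 mm toward -x, 80 mm high) a small weighted toggle lever leans +y or -y: the side where the carriage is parked.
- dock_hole (a point): Centre of the mouth of the upright 15.5 mm through hole in the dock's top plate (84 x 52 mm, 12 mm thick), 61 mm above the bench. z up, y is the line along which the carriage slides. A lower plate, 26 to 38 mm below the mouth, has an equal hole on the same axis. Room for the pin's collar all round.
- tongue_level (a point): Point on the axis of the dock's hole, 13.5 mm below its mouth, at the top face of the carriage's 11 mm thick steel tongue (fixed to the dock, does not move with the tongue). The tongue's own 15.5 mm hole is parked by the over-centre toggle 7 mm off this point, toward +y or toward -y of the dock; which of the two is not measured.
- lower_hole (a point): Mouth of the lower hole, on the same axis, 26 mm below the upper mouth. The pin's point enters the tongue only if held 2.5 to 4.5 mm off this axis toward the parked side; else it lands on the tongue. Once it is 3 to 5 mm into the tongue, bring the pin back to the axis while pressing down: the taper drifts the tongue (4 N sideways) into line at about 5 to 15 N of push.
- sample_box: Grey-white cardboard sample box, 162 x 112 x 53 mm, origin at the centre of its underside; to be left alone.
- lime_rack: Small green open tube rack, 64 x 58 x 92 mm, origin at the centre of its underside; to be left alone.
- vial: Small capped vial with dark red cap, 14 x 15 x 39 mm, origin at the centre of its underside, stands upright; to be left alone.

How it is judged:
By the outcome, as a careful person would: the job done as asked, in the order asked, and still so for the second after the job is handed in, with the robot touching nothing.
It also fails if it takes over 48 s, if anything falls off the work surface, if the arm or the gripper's body presses on something with over 40 N, if the wrist force passes 120 N, or if a joint passes its speed limit or range.

## Working session

There is one attempt and no reset: what is moved stays moved. The work goes in short steps, Python scripts to look and compute and a tool call to move; the robot and the scene stay as the last step left them, time stands still between calls to the robot, and variables do not carry over. Pictures are saved under pics/ and viewed, at most 10 in all, crops included, and the job is handed in when it is done.

Besides the shell and the picture viewer there is one more tool, called after "Call:" as a command line: name --pt "numbers of a row" for each row, then --argument value for the rest. apply_moves: Moves the arm, as the interface text tells. Its arguments: {"type":"object","properties":{"rows":{"type":"array"},"grip_force":{"type":"number"}},"required":["rows"]}

```bash
mkdir -p pics; cat > h.py <<'E'
import numpy as np, cv2
from plant import monitor, viewer, arm
def cam(p,name):
    return np.array(p["camera_matrix"]),np.array(p["R"]),np.array(p["t"])
def ray(p,uv,fish=False):
    K,R,t=cam(p,0); x=(uv[0]-K[0,2])/K[0,0]; y=(uv[1]-K[1,2])/K[1,1]
    if fish:
        r=np.hypot(x,y); d=np.array([x/r*np.sin(r),y/r*np.sin(r),np.cos(r)]) if r>1e-9 else np.array([0,0,1.])
    else: d=np.array([x,y,1.]); d/=np.linalg.norm(d)
    return -R.T@t, R.T@d
def tri(rs):
    A=0;b=0
    for o,d in rs:
        P=np.eye(3)-np.outer(d,d); A=A+P; b=b+P@o
    X=np.linalg.solve(A,b)
    return X,[np.linalg.norm((np.eye(3)-np.outer(d,d))@(X-o)) for o,d in rs]
def atz(r,z):
    o,d=r; return o+d*(z-o[2])/d[2]
E
cat > a.py <<'E'
from h import *
P={n:viewer.get_image(n) for n in("scene","side","wrist")}
for n in P: cv2.imwrite(f"pics/a_{n}.png",P[n]["frame"][:,:,::-1])
for th in["pin_grip","pin_collar","holder","dock","dock_hole","tongue_level","lower_hole","sample_box","lime_rack","vial"]:
    rs=[]
    for n in P:
        m=viewer.mark_of(P[n],th)
        if m:
            print(th,n,np.round(m[0]["point"],1),round(m[0]["confidence"],2))
            if m[0]["confidence"]>.4: rs.append(ray(P[n],m[0]["point"],n=="wrist"))
    if len(rs)>1:
        X,e=tri(rs); print("   ",X.round(4),np.round(e,4))
print(monitor.get_obs())
E
python3 a.py; cd pics; python3 -c "
import cv2,numpy as np
a=[cv2.imread(f'a_{n}.png') for n in('scene','side','wrist')]
"
```

```text
pin_grip scene [240.6 161.4] 0.53
pin_grip side [294.4 155.4] 0.62
    [0.5305 0.2971 0.0977] [0.0026 0.0026]
pin_collar scene [245.8 170.3] 0.61
pin_collar side [274.2 164.4] 0.55
    [0.386  0.1521 0.1721] [0.0183 0.0183]
holder scene [241.8 192.8] 0.59
holder side [291.8 181.2] 0.69
    [ 0.5104  0.2867 -0.0232] [0.0001 0.0001]
dock scene [303.3 215.2] 0.73
dock side [318.4 206.5] 0.8
    [0.4993 0.0052 0.0051] [0.0047 0.0047]
dock_hole scene [306.  200.8] 0.79
dock_hole side [321.1 193.4] 0.69
    [ 0.5068 -0.0011  0.066 ] [0.0056 0.0056]
tongue_level scene [305.2 203. ] 0.55
tongue_level side [319.6 197.9] 0.94
    [5.035e-01 4.000e-04 5.140e-02] [0.0002 0.0002]
lower_hole scene [303.2 205.6] 0.62
lower_hole side [319.5 198. ] 0.72
    [0.5062 0.01   0.0402] [0.0046 0.0046]
sample_box scene [434.5 274. ] 0.59
sample_box side [379.7 286.3] 0.63
    [ 0.4745 -0.4826  0.0008] [0.0004 0.0004]
lime_rack scene [212.8 181.2] 0.58
lime_rack side [277.1 166.4] 0.69
    [ 0.4906  0.4083 -0.0041] [0.0007 0.0007]
vial scene [272.  213.2] 0.58
vial side [299.8 197.3] 0.39
{'time': 1.65, 'joint_pos': array([ 9.15631341e+01,  2.05465634e+01,  6.82585311e-01, -1.35949585e-03,
       -7.01376190e+01, -1.65075276e+01]), 'dq': array([ 0.02969256,  0.09709725, -0.05761492,  0.07365203,  0.0905106 ,
        0.05977609]), 'joint_torque': array([-1.08347165e-03, -5.82981563e+01,  2.93644935e+01,  6.94197401e+00,
       -9.95164373e-04, -4.74015494e-07]), 'tool_pos': array([0.17406712, 0.65213835, 0.23130044]), 'tcp_rot': array([ 1.79998105e+02,  7.72105680e-04, -1.49448554e+01]), 'contact_force': array([ 0.49622073, -0.11902921,  0.4600402 ]), 'ft_torque': array([-0.05874705, -0.04346405,  0.00570284]), 'grasp_force': 0.0, 'width': 0.08513911375986521}
```

View pics/a_scene.png

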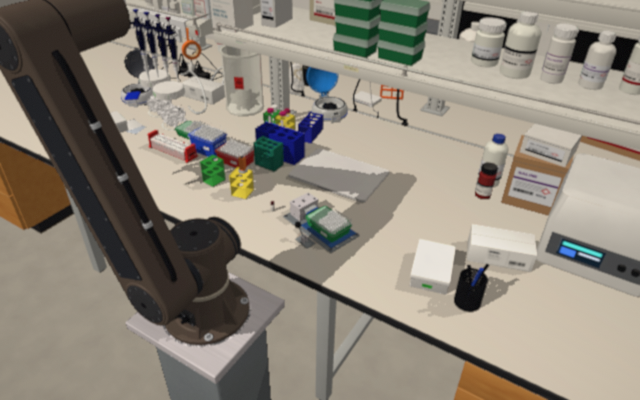

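View pics/a_side.png

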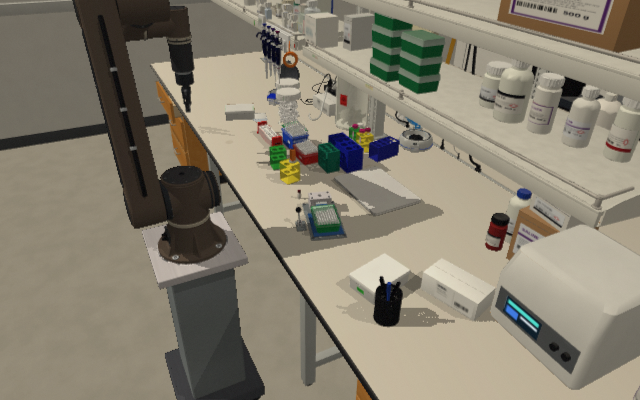

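The scene and side views show the yellow rack near (241,183)/(290,172), and the dock with its blue carriage near (303,210)/(318,200). I'll move above the rack for a close look.

Call:
apply_moves --pt "0.034 0.022 -0.006 0 0 0 0.085" --pt "0.034 0.022 -0.006 0 0 0 0.085" --pt "0.034 0.022 -0.006 0 0 0 0.085" --pt "0.034 0.022 -0.006 0 0 0 0.085" --pt "0.034 0.022 -0.006 0 0 0 0.085" --pt "0.034 0.022 -0.006 0 0 0 0.085" --pt "0.034 0.022 -0.006 0 0 0 0.085" --pt "0.034 0.022 -0.006 0 0 0 0.085" --pt "0.034 0.022 -0.006 0 0 0 0.085" --pt "0.034 0.022 -0.006 0 0 0 0.085" --pt "0.034 0.022 -0.006 0 0 0 0.085" --pt "0.034 0.022 -0.006 0 0 0 0.085" --pt "0 0 0 0 0 0 0.085" --pt "0 0 0 0 0 0 0.085"

```text
time: 3.4
tool_pos: [0.5001, 0.2918, 0.3032]
tcp_rot: [-180.0, 0.0, -15.0]
contact_force: [-0.6, 0.2, 0.2]
width: 0.0851
grasp_force: 0.0
```

```bash
cat > b.py <<'E'
from h import *; import sys
n=sys.argv[1]; P=viewer.get_image("wrist"); cv2.imwrite(f"pics/{n}.png",P["frame"][:,:,::-1])
S=viewer.get_image("scene")
for th in sys.argv[2:]:
    rs=[]
    for nm,q in(("wrist",P),("scene",S)):
        m=viewer.mark_of(q,th)
        if m:
            rs.append(ray(q,m[0]["point"],nm=="wrist")); print(th,nm,np.round(m[0]["point"],1),round(m[0]["confidence"],2))
            if nm=="wrist":
                for z in(.061,.086,.118): print("  z",z,atz(rs[-1],z).round(4)[:2])
    if len(rs)>1: X,e=tri(rs); print("   ",X.round(4),np.round(e,4))
o=monitor.get_obs(); print(o["time"],o["tool_pos"].round(4),o["tcp_rot"].round(2),o["contact_force"].round(2))
K,R,t=cam(P,0); print("campos",(-R.T@t).round(3),K[0,0])
E
python3 b.py w1 pin_grip pin_collar holder dock_hole
```

```text
pin_grip wrist [335.7 166. ] 0.61
  z 0.061 [0.4937 0.2729]
  z 0.086 [0.499  0.2729]
  z 0.118 [0.5057 0.2729]
pin_grip scene [242.6 162.2] 0.47
    [0.5075 0.2708 0.1189] [0.0027 0.0027]
pin_collar wrist [337.7 162.7] 0.94
  z 0.061 [0.4972 0.2694]
  z 0.086 [0.5022 0.2697]
  z 0.118 [0.5087 0.2699]
pin_collar scene [245.  169.4] 0.7
    [0.5066 0.2654 0.0911] [0.0055 0.0055]
holder wrist [338.5 161.6] 0.73
  z 0.061 [0.4983 0.2681]
  z 0.086 [0.5033 0.2684]
  z 0.118 [0.5096 0.2688]
holder scene [243.6 192.5] 0.73
    [4.889e-01 2.641e-01 4.000e-04] [0.0041 0.0041]
dock_hole wrist [513.3 115. ] 0.7
  z 0.061 [0.5061 0.0088]
  z 0.086 [0.5106 0.0259]
  z 0.118 [0.5162 0.0479]
dock_hole scene [308.5 202.9] 0.6
    [ 0.5074 -0.0045  0.0485] [0.0054 0.0054]
3.9 [0.5    0.2921 0.3033] [180.     0.   -14.92] [-0.82 -0.58 -0.08]
campos [0.574 0.273 0.445] 309.70691628693146
```

View pics/w1.png

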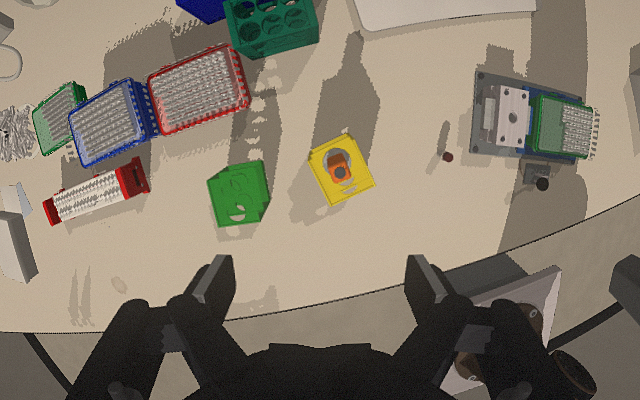

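The pin (grip at about 339,168) stands in the yellow rack, turned in the image; the dock is at (515,118) and the vial at (448,156), beside the dock. I'll crop to get the grip's yaw.

```bash
python3 -c "
import cv2
a=cv2.imread('pics/w1.png')
c=cv2.resize(a[120:220,295:395],(600,600),interpolation=cv2.INTER_CUBIC)[:, :]
d=cv2.resize(a[50:200,430:620],None,fx=4,fy=4,interpolation=cv2.INTER_CUBIC)
cv2.imwrite('pics/w1c.png',c);cv2.imwrite('pics/w1d.png',d)"
```

```text
(no output)
```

View pics/w1c.png

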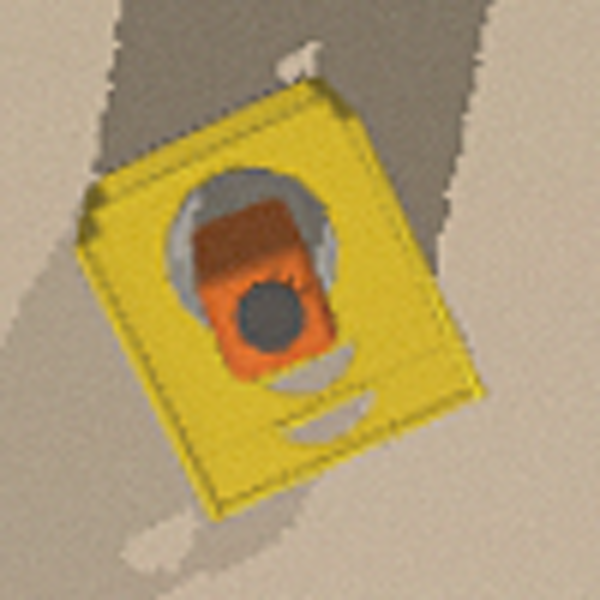

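View pics/w1d.png

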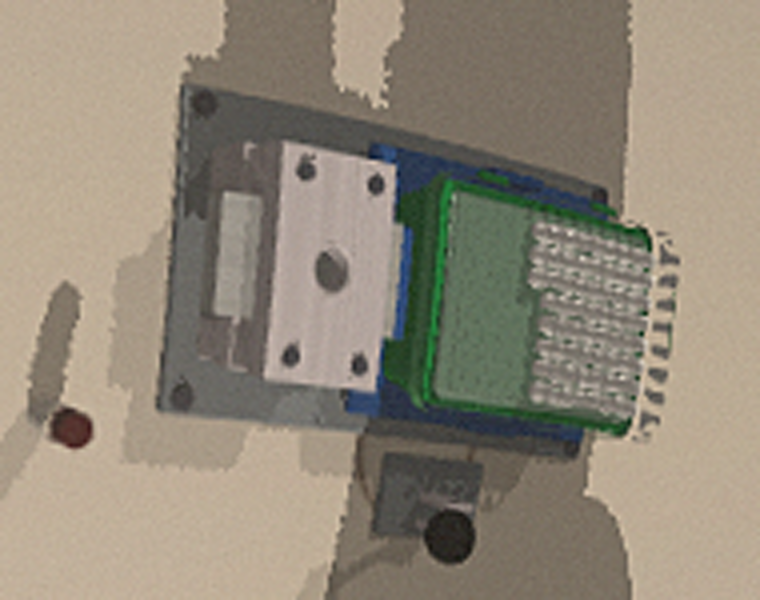

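Crop 1 shows the orange grip, its top centre near (340,173) and turned about -21° in the image. Crop 2 shows the dock plate with its hole at (513,117), the carriage to the right (-y) and the lever ball at (542,184).

```bash
cat > c.py <<'E'
from h import *
P=viewer.get_image("wrist")
def w(x,y,s,ox,oy,z): return atz(ray(P,(x/s+ox,y/s+oy),True),z)[:2]
c=lambda x,y,z=.144:w(x,y,6,295,120,z)
d=lambda x,y,z=.061:w(x,y,4,430,50,z)
ang=lambda a,b:round(np.degrees(np.arctan2(*(b-a)[::-1])),1)
print("grip edges",ang(c(245,380),c(335,345)),ang(c(205,285),c(242,378)),ang(c(300,255),c(335,345)), "knob",c(270,317), "topcentre",c(270,317,.144))
for e in [((220,518),(485,395)),((80,250),(220,518)),((320,80),(485,395))]: print("rack",ang(c(*e[0],.088),c(*e[1],.088)))
print("lens",np.linalg.norm(c(220,518,.088)-c(485,395,.088)),np.linalg.norm(c(80,250,.088)-c(220,518,.088)), "rack c", (c(220,518,.088)+c(485,395,.088)+c(80,250,.088)+c(315,85,.088))/4)
for e in [((285,142),(268,380)),((397,160),(378,388)),((285,142),(397,160)),((268,380),(378,388))]: print("dock",ang(d(*e[0]),d(*e[1])),np.linalg.norm(d(*e[0])-d(*e[1])))
print("hole",d(331,270), "platec",sum(d(*q) for q in((285,142),(397,160),(268,380),(378,388)))/4)
D=P["depth"]; print("depth grip/plate/hole", [D[int(y),int(x)] for x,y in((340,173),(505,105),(513,117))])
K,R,t=cam(P,0)
for x,y in((340,173),(505,105),(520,140),(542,184)):
    o,r=ray(P,(x,y),True); print((o+r*D[y,x]/(R@r)[2]).round(4))
E
python3 c.py
```

```text
grip edges -82.8 -173.2 -172.9 knob [0.50322357 0.27079212] topcentre [0.50322357 0.27079212]
rack -78.8
rack -168.1
rack -165.9
lens 0.05929555156152013 0.06197086449536803 rack c [0.49011323 0.26900404]
dock 164.4 0.08394333791130044
dock 164.2 0.08421461384870865
dock -104.0 0.0515548168453756
dock -104.3 0.05121812586246426
hole [0.50301798 0.01061923] platec [0.503508   0.00827358]
depth grip/plate/hole [np.float32(0.308165), np.float32(0.36120284), np.float32(0.37667733)]
[0.503  0.2708 0.1438]
[0.5226 0.0215 0.0614]
[0.4691 0.0035 0.0629]
[ 0.3931 -0.034   0.0647]
```

Call:
apply_moves --pt "0.008 0.0195 0.03 0 0 0 0.06" --pt "0 0 0.04 0 0 -7.4 0.06" --pt "0 0 0.04 0 0 -7.4 0.06" --pt "0 0 0.03 0 0 -7.4 0.06" --pt "0 0 0.03 0 0 0 0.06" --pt "0 0 0.015 0 0 0 0.06" --pt "0 0 0.007 0 0 0 0.06" --pt "0 0 0 0 0 0 0.06" --pt "0 0 0 0 0 0 0.06" --grip_force 70

```text
time: 5.08
tool_pos: [0.5034, 0.2714, 0.1124]
tcp_rot: [-179.9, -0.1, 7.3]
contact_force: [-0.3, -0.3, -0.2]
width: 0.06
grasp_force: 0.0
```

```bash
python3 b.py w2 pin_grip
```

```text
pin_grip wrist [322.1 259.7] 0.7
  z 0.061 [0.4745 0.2672]
  z 0.086 [0.488  0.2692]
  z 0.118 [0.5054 0.2716]
pin_grip scene [241.2 160.7] 0.42
    [0.5081 0.2727 0.1239] [0.0007 0.0007]
5.275 [0.5031 0.2712 0.1119] [-1.7996e+02 -5.0000e-02  7.2600e+00] [-0.45 -0.55 -0.38]
campos [0.58  0.282 0.255] 309.70691628693146
```

View pics/w2.png

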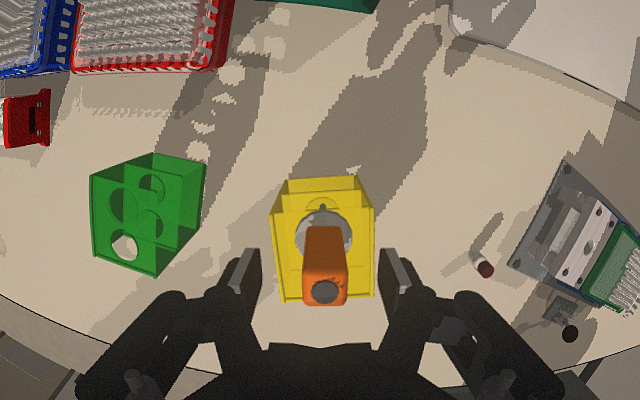

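The grip stands square and centred between the fingers at (324,290). Next I'll close and lift.

Call:
apply_moves --pt "0 0 0 0 0 0 0.01" --pt "0 0 0 0 0 0 0.01" --pt "0 0 0 0 0 0 0.01" --pt "0 0 0 0 0 0 0.01" --pt "0 0 0 0 0 0 0.01" --pt "0 0 -0.01 0 0 0 0.01" --pt "0 0 -0.02 0 0 0 0.01" --pt "0 0 -0.02 0 0 0 0.01" --pt "0 0 -0.02 0 0 0 0.01" --pt "0 0 -0.01 0 0 0 0.01" --pt "0 0 0 0 0 0 0.01" --grip_force 70

```text
time: 6.65
tool_pos: [0.5031, 0.2712, 0.1919]
tcp_rot: [-180.0, -0.1, 7.3]
contact_force: [-0.3, 0.4, -1.4]
width: 0.019
grasp_force: 68.3
```

```bash
cat > d.py <<'E'
from h import *; import sys
rs={}
W=viewer.get_image("wrist");S=viewer.get_image("scene");T=viewer.get_image("side")
cv2.imwrite(f"pics/{sys.argv[1]}.png",W["frame"][:,:,::-1])
for th in sys.argv[2:]:
    rs=[]
    for n,q in(("wrist",W),("scene",S),("side",T)):
        m=viewer.mark_of(q,th)
        if m: print(th,n,np.round(m[0]["point"],1),round(m[0]["confidence"],2)); rs.append(ray(q,m[0]["point"],n=="wrist"))
    if len(rs)>1: X,e=tri(rs); print("   ",X.round(4),np.round(e,4))
o=monitor.get_obs(); print(o["time"],o["tool_pos"].round(4),o["tcp_rot"].round(2),o["contact_force"].round(2),o["width"],o["grasp_force"])
E
python3 d.py w3 pin_grip pin_tip pin_collar dock_hole
```

```text
pin_grip wrist [318.8 261.1] 0.62
pin_grip scene [242.2 142.9] 0.64
pin_grip side [291.6 136.5] 0.41
    [0.5075 0.269  0.1994] [0.0046 0.0059 0.0014]
pin_tip wrist [320.7 203.6] 0.74
pin_tip scene [242.4 163.2] 0.44
pin_tip side [294.5 154.3] 0.44
    [0.5116 0.2703 0.1153] [0.0046 0.0027 0.0063]
pin_collar wrist [320.2 236.4] 0.7
pin_collar scene [241.1 150.5] 0.43
pin_collar side [295.1 144.9] 0.5
    [0.511  0.2691 0.1651] [0.0079 0.0027 0.0103]
dock_hole wrist [540.3 217.8] 0.76
dock_hole scene [306.8 204.4] 0.59
dock_hole side [320.8 193. ] 0.72
    [0.506  0.0038 0.0556] [0.0075 0.0126 0.0141]
7.4 [0.5029 0.2709 0.1913] [180.     0.     7.26] [ 0.14  0.1  -1.23] 0.01912942284774956 68.30568194389343
```

Call:
apply_moves --pt "-0.004 0.015 0 0 0 0 0.01" --pt "-0.004 0.03 0 0 0 0 0.01" --pt "-0.004 0.035 0 0 0 0 0.01" --pt "-0.005 0.04 0 0 0 0 0.01" --pt "-0.005 0.04 0 0 0 0 0.01" --pt "-0.005 0.04 0 0 0 0 0.01" --pt "-0.004 0.0355 0 0 0 0 0.01" --pt "-0.002 0.023 0 0 0 0 0.01" --pt "0 0 0 0 0 7.1 0.01" --pt "0 0 0 0 0 7.2 0.01" --pt "0 0 0 0 0 7.2 0.01" --pt "0 0 0.01 0 0 0 0.01" --pt "0 0 0 0 0 0 0.01"

```text
time: 9.02
tool_pos: [0.5018, 0.0099, 0.1802]
tcp_rot: [180.0, 0.1, -14.1]
contact_force: [0.2, 0.1, -2.0]
width: 0.0191
grasp_force: 68.6
```

```bash
python3 d.py w4 pin_grip pin_tip dock_hole; python3 -c "
import cv2
a=cv2.imread('pics/w4.png');cv2.imwrite('pics/w4c.png',cv2.resize(a[100:300,220:420],(600,600),interpolation=cv2.INTER_CUBIC))"
```

```text
pin_grip wrist [320.1 259.7] 0.83
pin_grip scene [302.3 168. ] 0.63
pin_grip side [319.4 165.7] 0.45
    [0.5048 0.0105 0.188 ] [0.0009 0.0016 0.001 ]
pin_tip wrist [317.2 204.9] 0.97
pin_tip scene [303.8 189.1] 0.64
pin_tip side [319.3 186.2] 0.48
    [0.506  0.0096 0.1017] [0.0026 0.0025 0.0025]
dock_hole wrist [317.7 187.8] 0.73
dock_hole scene [306.  197.9] 0.93
dock_hole side [320.1 194.1] 0.89
    [0.5095 0.0066 0.0657] [0.0045 0.0047 0.0017]
9.625 [0.5028 0.0104 0.1813] [-180.     -0.    -14.23] [-0.02 -0.14 -2.17] 0.018702069875406853 68.5859477519989
```

View pics/w4c.png

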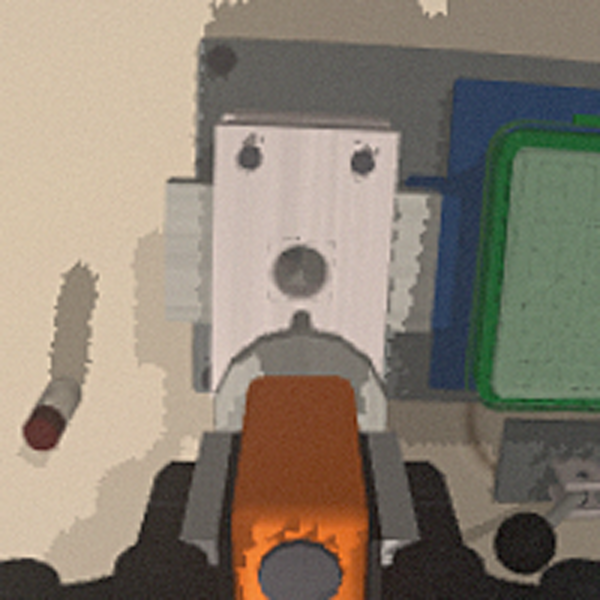

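Pin held upright; tip at (320,207), hole at (320,190). The lever's ball at (395,280) lies left of its base at (410,258), so it appears to lean toward +y. I'll check that with depth and compute the offset.

```bash
cat > e.py <<'E'
from h import *
P=viewer.get_image("wrist"); D=P["depth"];K,R,t=cam(P,0)
o=monitor.get_obs(); a=np.radians(-14.2); Rd=np.array([[np.cos(a),np.sin(a)],[-np.sin(a),np.cos(a)]])
q=lambda x,y:(220+x/3,100+y/3)
hole=atz(ray(P,q(300,270),True),.061); tip=atz(ray(P,q(301,312),True),o["tool_pos"][2]-.0785)
print("hole",hole,"tip",tip,"tcp",o["tool_pos"],"diff dock",Rd@(hole-tip)[:2], "hole-tcp dock",Rd@(hole-o["tool_pos"])[:2])
def pt(x,y):
    oo,r=ray(P,(x,y),True); X=oo+r*D[y,x]/(R@r)[2]; return np.r_[Rd@(X-hole)[:2],X[2]]*1e3
for n,(x,y) in dict(ball=(525,540),rod=(560,512),rod2=(548,520),rodb=(575,490),plateL=(235,250),plateR=(370,250),tongL=(190,250),tongR=(415,260)).items():
    print(n,pt(*map(int,q(x,y))).round(1))
print("hole patch (y dock mm, x dock, z)")
for y in range(184,198,2): print([tuple(pt(x,y).round().astype(int)) for x in range(310,331,3)])
# plate edges -> yaw
e=lambda x,y:atz(ray(P,q(x,y),True),.061)[:2]
for A,B in(((216,128),(213,380)),((398,132),(387,330)),((216,128),(398,132))): v=e(*B)-e(*A); print("edge",np.degrees(np.arctan2(v[1],v[0])).round(1))
G=R.T@np.array([0,0,1]); print("nadir dir",R@[0,0,-1])
E
python3 e.py
```

```text
hole [0.50471179 0.01022545 0.061     ] tip [0.50562852 0.00981799 0.10285098] tcp [0.50283761 0.01040905 0.18135098] diff dock [-0.00098867  0.00017014] hole-tcp dock [0.00186196 0.00028176]
ball [-92.7 -75.4  64.3]
rod [-97.7 -94.5  37.1]
rod2 [-90.  -84.5  55.7]
rodb [ -94.5 -102.5   27.6]
plateL [ 6.8 19.2 62.5]
plateR [  6.6 -20.1  61.7]
tongL [ 2.8 34.3 46.8]
tongR [ -0.3 -35.4  46.5]
hole patch (y dock mm, x dock, z)
[(np.int64(5), np.int64(9), np.int64(61)), (np.int64(6), np.int64(6), np.int64(62)), (np.int64(-9), np.int64(4), np.int64(6)), (np.int64(-9), np.int64(1), np.int64(6)), (np.int64(2), np.int64(-2), np.int64(47)), (np.int64(2), np.int64(-5), np.int64(47)), (np.int64(6), np.int64(-7), np.int64(62))]
[(np.int64(4), np.int64(9), np.int64(61)), (np.int64(4), np.int64(6), np.int64(61)), (np.int64(-11), np.int64(4), np.int64(6)), (np.int64(-11), np.int64(1), np.int64(6)), (np.int64(0), np.int64(-2), np.int64(47)), (np.int64(0), np.int64(-5), np.int64(46)), (np.int64(3), np.int64(-7), np.int64(60))]
[(np.int64(2), np.int64(9), np.int64(62)), (np.int64(-5), np.int64(7), np.
[... 844 characters left out ...]
p.int64(-4), np.int64(9), np.int64(61)), (np.int64(-4), np.int64(6), np.int64(59)), (np.int64(-8), np.int64(4), np.int64(47)), (np.int64(-8), np.int64(1), np.int64(47)), (np.int64(-7), np.int64(-2), np.int64(48)), (np.int64(-8), np.int64(-5), np.int64(47)), (np.int64(-4), np.int64(-7), np.int64(59))]
[(np.int64(-5), np.int64(9), np.int64(61)), (np.int64(-5), np.int64(6), np.int64(62)), (np.int64(-7), np.int64(4), np.int64(56)), (np.int64(-8), np.int64(1), np.int64(52)), (np.int64(-8), np.int64(-2), np.int64(52)), (np.int64(-7), np.int64(-5), np.int64(56)), (np.int64(-6), np.int64(-7), np.int64(60))]
edge 163.7
edge 164.1
edge -105.5
nadir dir [-1.88678409e-04 -3.05960639e-01  9.52044144e-01]
```

The depth patch settles it: the tongue face (z≈47) fills the -y half of the hole, and the +y half is open. The lever leans +y too, so the carriage is parked at +y. I'll offset +3.6 mm and descend.

Call:
apply_moves --pt "-0.0005 -0.0037 0 0 0 0 0.01" --pt "0 0 0.01 0 0 0 0.01" --pt "0 0 0.015 0 0 0 0.01" --pt "0 0 0.01 0 0 0 0.01" --pt "0 0 0.006 0 0 0 0.01" --pt "0 0 0.005 0 0 0 0.01" --pt "0 0 0.003 0 0 0 0.01" --pt "0 0 0.002 0 0 0 0.01" --pt "0 0 0 0 0 0 0.01"

```text
time: 10.8
tool_pos: [0.5033, 0.0141, 0.1304]
tcp_rot: [-180.0, -0.0, -14.2]
contact_force: [-0.1, -0.1, -1.8]
width: 0.0188
grasp_force: 68.6
```

Call:
apply_moves --pt "0 0 0.002 0 0 0 0.01" --pt "0 0 0.002 0 0 0 0.01" --pt "0 0 0 0 0 0 0.01"

```text
time: 11.18
tool_pos: [0.5031, 0.0141, 0.1262]
tcp_rot: [180.0, 0.0, -14.2]
contact_force: [0.2, -0.0, -2.2]
width: 0.019
grasp_force: 68.6
```

Call:
apply_moves --pt "0 0 0.0015 0 0 0 0.01" --pt "0 0 0 0 0 0 0.01"

```text
time: 11.42
tool_pos: [0.5032, 0.0141, 0.1247]
tcp_rot: [180.0, 0.0, -14.2]
contact_force: [0.4, -0.3, -1.5]
width: 0.0191
grasp_force: 68.6
```

Call:
apply_moves --pt "0 0 0.0015 0 0 0 0.01" --pt "0 0 0 0 0 0 0.01"

```text
time: 11.68
tool_pos: [0.5031, 0.0141, 0.1232]
tcp_rot: [180.0, 0.0, -14.2]
contact_force: [0.1, -0.9, -0.9]
width: 0.0189
grasp_force: 68.6
```

Call:
apply_moves --pt "0 0 0.0012 0 0 0 0.01" --pt "0 0 0 0 0 0 0.01"

```text
time: 11.92
tool_pos: [0.5032, 0.0139, 0.122]
tcp_rot: [180.0, 0.0, -14.2]
contact_force: [-0.4, -0.7, -0.2]
width: 0.0192
grasp_force: 68.6
```

Call:
apply_moves --pt "0 0.0007 0.0004 0 0 0 0.01" --pt "0 0.0007 0.0004 0 0 0 0.01" --pt "0 0 0 0 0 0 0.01"

```text
time: 12.3
tool_pos: [0.5029, 0.0127, 0.1213]
tcp_rot: [-180.0, 0.0, -14.2]
contact_force: [-0.6, -1.0, -1.9]
width: 0.019
grasp_force: 68.5
```

Call:
apply_moves --pt "0 0.0007 0.0005 0 0 0 0.01" --pt "0 0.0007 0.0005 0 0 0 0.01" --pt "0 0 0 0 0 0 0.01"

```text
time: 12.68
tool_pos: [0.5027, 0.0115, 0.1204]
tcp_rot: [-180.0, -0.0, -14.2]
contact_force: [-0.2, 1.0, -1.1]
width: 0.0192
grasp_force: 68.7
```

Call:
apply_moves --pt "0 0.0005 0.001 0 0 0 0.01" --pt "0 0.0003 0.001 0 0 0 0.01" --pt "0 0 0 0 0 0 0.01"

```text
time: 13.05
tool_pos: [0.503, 0.011, 0.1185]
tcp_rot: [-179.9, -0.1, -14.2]
contact_force: [1.4, 4.2, -0.4]
width: 0.0189
grasp_force: 68.7
```

Call:
apply_moves --pt "0 0 0.0015 0 0 0 0.01" --pt "0 0 0.0015 0 0 0 0.01" --pt "0 0 0 0 0 0 0.01"

```text
time: 13.42
tool_pos: [0.5026, 0.0107, 0.1152]
tcp_rot: [-180.0, -0.0, -14.2]
contact_force: [2.9, 4.3, -0.9]
width: 0.019
grasp_force: 68.9
```

Call:
apply_moves --pt "0 0 0.0015 0 0 0 0.01" --pt "0 0 0.0015 0 0 0 0.01" --pt "0 0 0 0 0 0 0.01"

```text
time: 13.8
tool_pos: [0.5021, 0.0105, 0.112]
tcp_rot: [180.0, 0.0, -14.2]
contact_force: [1.8, 3.7, -2.1]
width: 0.0189
grasp_force: 68.9
```

Call:
apply_moves --pt "0 0 0.0015 0 0 0 0.01" --pt "0 0 0.0015 0 0 0 0.01" --pt "0 0 0 0 0 0 0.01"

```text
time: 14.18
tool_pos: [0.5023, 0.0104, 0.1092]
tcp_rot: [180.0, 0.0, -14.2]
contact_force: [1.5, 1.4, 0.0]
width: 0.0191
grasp_force: 68.9
```

Call:
apply_moves --pt "0 0 0.0015 0 0 0 0.01" --pt "0 0 0.0015 0 0 0 0.01" --pt "0 0 0 0 0 0 0.01"

```text
time: 14.55
tool_pos: [0.5023, 0.0104, 0.1061]
tcp_rot: [180.0, 0.0, -14.2]
contact_force: [2.3, 1.0, 0.0]
width: 0.0193
grasp_force: 68.9
```

Call:
apply_moves --pt "0 0 0.001 0 0 0 0.01" --pt "0 0 0.001 0 0 0 0.01" --pt "0 0 0 0 0 0 0.01"

```text
time: 14.92
tool_pos: [0.5022, 0.0104, 0.1042]
tcp_rot: [180.0, 0.0, -14.2]
contact_force: [1.5, 0.2, 0.0]
width: 0.019
grasp_force: 69.0
```

Call:
apply_moves --pt "0 0 0.0015 0 0 0 0.01" --pt "0 0 0.0015 0 0 0 0.01" --pt "0 0 0 0 0 0 0.01"

```text
time: 15.3
tool_pos: [0.5022, 0.0104, 0.101]
tcp_rot: [180.0, 0.0, -14.2]
contact_force: [3.2, -1.3, -0.5]
width: 0.0188
grasp_force: 68.8
```

Call:
apply_moves --pt "0 0 0.0015 0 0 0 0.01" --pt "0 0 0.0015 0 0 0 0.01" --pt "0 0 0 0 0 0 0.01"

```text
time: 15.68
tool_pos: [0.5022, 0.0104, 0.098]
tcp_rot: [180.0, 0.0, -14.2]
contact_force: [1.1, -2.3, -1.0]
width: 0.019
grasp_force: 68.8
```

Call:
apply_moves --pt "0.0002 0.0002 0.0015 0 0 0 0.01" --pt "0 0 0.0015 0 0 0 0.01" --pt "0 0 0 0 0 0 0.01"

```text
time: 16.05
tool_pos: [0.5022, 0.0104, 0.0949]
tcp_rot: [180.0, 0.0, -14.3]
contact_force: [1.7, -0.7, -2.5]
width: 0.019
grasp_force: 68.9
```

Call:
apply_moves --pt "0 0 0.0015 0 0 0 0.01" --pt "0 0 0.0015 0 0 0 0.01" --pt "0 0 0 0 0 0 0.01"

```text
time: 16.42
tool_pos: [0.5023, 0.0103, 0.092]
tcp_rot: [180.0, 0.0, -14.3]
contact_force: [1.5, -1.0, -2.9]
width: 0.0188
grasp_force: 68.9
```

Call:
apply_moves --pt "0 0 0.0015 0 0 0 0.01" --pt "0 0 0.0012 0 0 0 0.01" --pt "0 0 0 0 0 0 0.01"

```text
time: 16.8
tool_pos: [0.5024, 0.0103, 0.0894]
tcp_rot: [180.0, 0.0, -14.2]
contact_force: [1.6, -1.1, -2.2]
width: 0.019
grasp_force: 68.9
```

Call:
apply_moves --pt "0 0 0.001 0 0 0 0.01" --pt "0 0 0.0007 0 0 0 0.01" --pt "0 0 0 0 0 0 0.01"

```text
time: 17.18
tool_pos: [0.5024, 0.0103, 0.0878]
tcp_rot: [180.0, 0.0, -14.2]
contact_force: [0.4, -0.2, -0.7]
width: 0.0191
grasp_force: 68.9
```

Call:
apply_moves --pt "0 0 0.0004 0 0 0 0.01" --pt "0 0 0 0 0 0 0.01"

```text
time: 17.42
tool_pos: [0.5024, 0.0103, 0.0875]
tcp_rot: [180.0, 0.0, -14.2]
contact_force: [0.3, -1.3, -0.5]
width: 0.0188
grasp_force: 68.9
```

Call:
apply_moves --pt "0 0 0.0006 0 0 0 0.01" --pt "0 0 0 0 0 0 0.01"

```text
time: 17.68
tool_pos: [0.5024, 0.0103, 0.0868]
tcp_rot: [180.0, 0.0, -14.2]
contact_force: [1.1, -1.1, -0.3]
width: 0.0188
grasp_force: 68.9
```

Call:
apply_moves --pt "0 0 0.0005 0 0 0 0.01" --pt "0 0 0 0 0 0 0.01"

```text
time: 17.92
tool_pos: [0.5025, 0.0103, 0.0866]
tcp_rot: [180.0, -0.0, -14.2]
contact_force: [-0.7, -1.6, 1.9]
width: 0.0192
grasp_force: 69.5
```

Call:
apply_moves --pt "0 0 0.0004 0 0 0 0.01" --pt "0 0 0 0 0 0 0.01" --pt "0 0 0 0 0 0 0.01"

```text
time: 18.3
tool_pos: [0.5025, 0.0103, 0.0865]
tcp_rot: [180.0, -0.0, -14.2]
contact_force: [-2.0, -0.8, 7.5]
width: 0.0191
grasp_force: 70.2
```

```bash
python3 d.py w5 pin_collar; python3 -c "
import cv2
a=cv2.imread('pics/w5.png');cv2.imwrite('pics/w5c.png',cv2.resize(a[100:300,220:420],(600,600),interpolation=cv2.INTER_CUBIC))"
```

```text
pin_collar wrist [319.4 236.7] 0.6
pin_collar scene [304.5 198.8] 0.47
pin_collar side [320.3 196.9] 0.51
    [0.5067 0.007  0.0592] [0.0059 0.0043 0.0069]
18.6 [0.5026 0.0103 0.0865] [ 1.800e+02 -2.000e-02 -1.423e+01] [-0.86 -1.36  6.81] 0.019115104238955127 70.18760561943054
```

View pics/w5c.png

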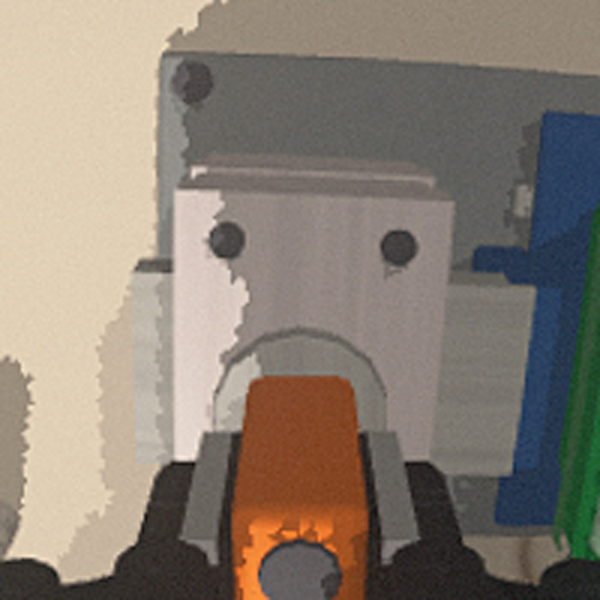

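The collar is flat on the plate at the expected height and carries 7 N. I'll ease off, release and retreat upward.

Call:
apply_moves --pt "0 0 -0.0006 0 0 0 0.01" --pt "0 0 0 0 0 0 0.025" --pt "0 0 0 0 0 0 0.04" --pt "0 0 0 0 0 0 0.05" --pt "0 0 0 0 0 0 0.05" --pt "0 0 0 0 0 0 0.05" --pt "0 0 -0.005 0 0 0 0.05" --pt "0 0 -0.015 0 0 0 0.05" --pt "0 0 -0.03 0 0 0 0.05" --pt "0 0 -0.03 0 0 0 0.05" --pt "0 0 -0.03 0 0 0 0.05" --pt "0 0 -0.02 0 0 0 0.05" --pt "0 0 0 0 0 0 0.05"

```text
time: 20.23
tool_pos: [0.5036, 0.0106, 0.2194]
tcp_rot: [-179.9, -0.2, -14.2]
contact_force: [0.3, 0.7, -0.9]
width: 0.05
grasp_force: 0.0
```

```bash
python3 d.py w6 pin_grip pin_collar; python3 -c "
import cv2
a=cv2.imread('pics/w6.png');cv2.imwrite('pics/w6c.png',cv2.resize(a[100:300,220:420],(600,600),interpolation=cv2.INTER_CUBIC))"
```

```text
pin_grip wrist [318.5 187.2] 0.88
pin_grip scene [303.2 192.2] 0.44
pin_grip side [317.3 188.2] 0.61
    [0.504  0.012  0.0898] [0.0022 0.003  0.0046]
pin_collar wrist [320.9 181.3] 0.91
pin_collar scene [304.4 199.9] 0.63
pin_collar side [319.4 198.1] 0.51
    [0.5055 0.0074 0.0536] [0.0044 0.0057 0.0062]
20.675 [0.5023 0.0103 0.2162] [ 1.7996e+02  5.0000e-02 -1.4240e+01] [-0.59 -0.91  0.48] 0.05032298372989936 0.0
```

View pics/w6c.png

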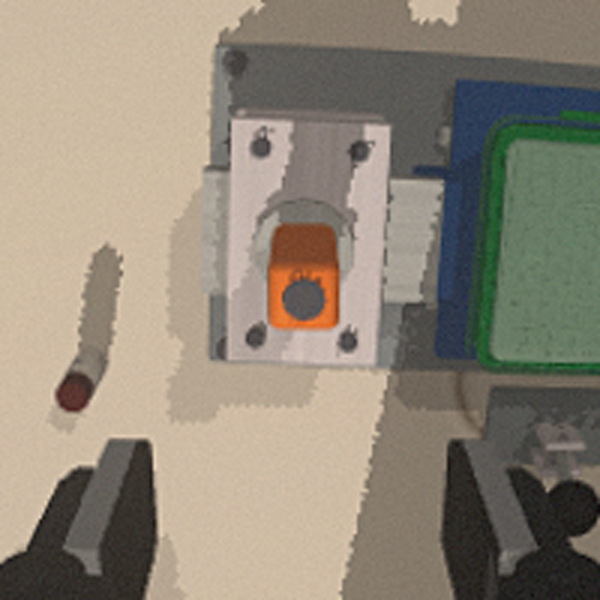

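The pin stands upright and flush in the dock, and the fingers are clear of it. The vial and the rest of the bench look undisturbed, so I'm handing in.

```bash
python3 -c "
from plant import arm
print(arm.job_done())"
```

```text
the job is handed in; nothing more can be done
None
```

The pin is fully home in the dock, upright with its collar flush, and the carriage tongue is drifted into line. The gripper is clear, the push at seating was about 7 N, and the job was handed in at about 21 s.

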